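# Sort the checked preserve pots into the pass and reject stands

### The job

The small lidded preserve pots have been checked: a round tag on the lid means passed, a strip-shaped tag means failed. Put every passed pot in the stand marked with the round tag and every failed pot in the stand marked with the strip, one to a cup, upright and fully down in its taper; a pot that has fallen over must be stood up again and sorted like the rest, and a pot put in the wrong stand moved over. Leave the mug, the kitchen timer and the salt mill where they are.

Things in the scene. Friction and masses are not known exactly. Their poses are not given: they have to be found in the camera images.
- round_1: White pot 62 mm high, 0.12 kg, heavy bottom, may be absent: taper from 34 mm across at the base to 50 mm at 42 mm up, then an eight-sided black lid, 52 mm across flats, 42 to 62 mm up (a flat faces own +x). On the lid a white round tag, 32 mm across. Origin on the axis 30 mm above the underside, own z from base to lid. Starts upright on the worktop.
- round_2: White pot 62 mm high, 0.12 kg, heavy bottom, may be absent: taper from 34 mm across at the base to 50 mm at 42 mm up, then an eight-sided black lid, 52 mm across flats, 42 to 62 mm up (a flat faces own +x). On the lid a white round tag, 32 mm across. Origin on the axis 30 mm above the underside, own z from base to lid. Starts upright on the worktop.
- round_3: White pot 62 mm high, 0.12 kg, heavy bottom, may be absent: taper from 34 mm across at the base to 50 mm at 42 mm up, then an eight-sided black lid, 52 mm across flats, 42 to 62 mm up (a flat faces own +x). On the lid a white round tag, 32 mm across. Origin on the axis 30 mm above the underside, own z from base to lid. Starts upright on the worktop.
- round_4: White pot 62 mm high, 0.12 kg, heavy bottom, may be absent: taper from 34 mm across at the base to 50 mm at 42 mm up, then an eight-sided black lid, 52 mm across flats, 42 to 62 mm up (a flat faces own +x). On the lid a white round tag, 32 mm across. Origin on the axis 30 mm above the underside, own z from base to lid. Starts lying, lid to the robot's left or right and raised 12 degrees.
- strip_1: White pot 62 mm high, 0.12 kg, heavy bottom, may be absent: taper from 34 mm across at the base to 50 mm at 42 mm up, then an eight-sided black lid, 52 mm across flats, 42 to 62 mm up (a flat faces own +x). On the lid a white strip tag, 42 x 11 mm. Origin on the axis 30 mm above the underside, own z from base to lid. Starts upright on the worktop.
- strip_2: White pot 62 mm high, 0.12 kg, heavy bottom, may be absent: taper from 34 mm across at the base to 50 mm at 42 mm up, then an eight-sided black lid, 52 mm across flats, 42 to 62 mm up (a flat faces own +x). On the lid a white strip tag, 42 x 11 mm. Origin on the axis 30 mm above the underside, own z from base to lid. Starts upright on the worktop.
- strip_3: White pot 62 mm high, 0.12 kg, heavy bottom, may be absent: taper from 34 mm across at the base to 50 mm at 42 mm up, then an eight-sided black lid, 52 mm across flats, 42 to 62 mm up (a flat faces own +x). On the lid a white strip tag, 42 x 11 mm. Origin on the axis 30 mm above the underside, own z from base to lid. Starts lying, lid to the robot's left or right and raised 12 degrees.
- strip_4: White pot 62 mm high, 0.12 kg, heavy bottom: taper from 34 mm across at the base to 50 mm at 42 mm up, then an eight-sided black lid, 52 mm across flats, 42 to 62 mm up (a flat faces own +x). On the lid a white strip tag, 42 x 11 mm. Origin on the axis 30 mm above the underside, own z from base to lid. Starts seated in a cup of the pass_stand, where it is wrong.
- pass_stand: Fixed square wooden stand, 186 x 186 x 8 mm, with four upright tapered steel cups in a square 90 mm apart. On a black roundel in its middle is a white disc 32 mm across: it takes the passed pots. Origin under its centre, z up, edges along x and y. On the robot's left or right, the other stand opposite.
- pass_stand_cup0 (a point): Cup at x 45, y 45 mm of the pass_stand. The point is where a fully seated pot's origin rests: on the cup's axis, 30 mm above its inner floor, 41 mm above the worktop. Cup 54 mm across outside and 48 mm inside at the rim, 28 mm deep, tapered like the pot with 1 to 2 mm play, smooth: it centres a pot let down into it. The lid ends 14 mm above the rim.
- pass_stand_cup1 (a point): Cup at x 45, y -45 mm of the pass_stand. The point is where a fully seated pot's origin rests: on the cup's axis, 30 mm above its inner floor, 41 mm above the worktop. Cup 54 mm across outside and 48 mm inside at the rim, 28 mm deep, tapered like the pot with 1 to 2 mm play, smooth: it centres a pot let down into it. The lid ends 14 mm above the rim.
- pass_stand_cup2 (a point): Cup at x -45, y 45 mm of the pass_stand. The point is where a fully seated pot's origin rests: on the cup's axis, 30 mm above its inner floor, 41 mm above the worktop. Cup 54 mm across outside and 48 mm inside at the rim, 28 mm deep, tapered like the pot with 1 to 2 mm play, smooth: it centres a pot let down into it. The lid ends 14 mm above the rim.
- pass_stand_cup3 (a point): Cup at x -45, y -45 mm of the pass_stand. The point is where a fully seated pot's origin rests: on the cup's axis, 30 mm above its inner floor, 41 mm above the worktop. Cup 54 mm across outside and 48 mm inside at the rim, 28 mm deep, tapered like the pot with 1 to 2 mm play, smooth: it centres a pot let down into it. The lid ends 14 mm above the rim.
- reject_stand: Fixed square wooden stand, 186 x 186 x 8 mm, with four upright tapered steel cups in a square 90 mm apart. On a black roundel in its middle is a white strip 42 x 11 mm: it takes the failed pots. Origin under its centre, z up, edges along x and y. On the robot's left or right, the other stand opposite.
- reject_stand_cup0 (a point): Cup at x 45, y 45 mm of the reject_stand. The point is where a fully seated pot's origin rests: on the cup's axis, 30 mm above its inner floor, 41 mm above the worktop. Cup 54 mm across outside and 48 mm inside at the rim, 28 mm deep, tapered like the pot with 1 to 2 mm play, smooth: it centres a pot let down into it. The lid ends 14 mm above the rim.
- reject_stand_cup1 (a point): Cup at x 45, y -45 mm of the reject_stand. The point is where a fully seated pot's origin rests: on the cup's axis, 30 mm above its inner floor, 41 mm above the worktop. Cup 54 mm across outside and 48 mm inside at the rim, 28 mm deep, tapered like the pot with 1 to 2 mm play, smooth: it centres a pot let down into it. The lid ends 14 mm above the rim.
- reject_stand_cup2 (a point): Cup at x -45, y 45 mm of the reject_stand. The point is where a fully seated pot's origin rests: on the cup's axis, 30 mm above its inner floor, 41 mm above the worktop. Cup 54 mm across outside and 48 mm inside at the rim, 28 mm deep, tapered like the pot with 1 to 2 mm play, smooth: it centres a pot let down into it. The lid ends 14 mm above the rim.
- reject_stand_cup3 (a point): Cup at x -45, y -45 mm of the reject_stand. The point is where a fully seated pot's origin rests: on the cup's axis, 30 mm above its inner floor, 41 mm above the worktop. Cup 54 mm across outside and 48 mm inside at the rim, 28 mm deep, tapered like the pot with 1 to 2 mm play, smooth: it centres a pot let down into it. The lid ends 14 mm above the rim.
- mug: Spotted mug, 83 x 110 x 89 mm, behind the pots; not part of the job. Origin under its centre.
- kitchen_timer: Round kitchen timer, 69 x 69 x 60 mm, behind the pots; not part of the job. Origin under its centre.
- salt_mill: White salt mill, 44 x 44 x 90 mm, behind the pots; not part of the job. Origin under its centre.
Things that resemble listed ones, but are neither listed nor needed, are in the scene too. Leave any blue, orange or red look-alike of the round_4 alone.

How it is judged:
At the end, for the whole second after the job is handed in: Every present pot with a round tag is in a cup of the pass_stand and every present pot with a strip tag in a cup of the reject_stand: its origin within 6 mm of the cup's point, upright within 0.1 rad, at rest ((distance between round_1 and pass_stand_cup0 below 0.006 m or distance between round_1 and pass_stand_cup1 below 0.006 m or distance between round_1 and pass_stand_cup2 below 0.006 m or distance between round_1 and pass_stand_cup3 below 0.006 m) and angle between each of round_1, round_2, round_3, round_4, strip_1, strip_2, strip_3, strip_4's own z axis and vertical below 0.1 rad and linear speed of each of round_1, round_2, round_3, round_4, strip_1, strip_2, strip_3, strip_4 below 0.02 m/s and (distance between round_2 and pass_stand_cup0 below 0.006 m or distance between round_2 and pass_stand_cup1 below 0.006 m or distance between round_2 and pass_stand_cup2 below 0.006 m or distance between round_2 and pass_stand_cup3 below 0.006 m) and (distance between round_3 and pass_stand_cup0 below 0.006 m or distance between round_3 and pass_stand_cup1 below 0.006 m or distance between round_3 and pass_stand_cup2 below 0.006 m or distance between round_3 and pass_stand_cup3 below 0.006 m) and (distance between round_4 and pass_stand_cup0 below 0.006 m or distance between round_4 and pass_stand_cup1 below 0.006 m or distance between round_4 and pass_stand_cup2 below 0.006 m or distance between round_4 and pass_stand_cup3 below 0.006 m) and (distance between strip_1 and reject_stand_cup0 below 0.006 m or distance between strip_1 and reject_stand_cup1 below 0.006 m or distance between strip_1 and reject_stand_cup2 below 0.006 m or distance between strip_1 and reject_stand_cup3 below 0.006 m) and (distance between strip_2 and reject_stand_cup0 below 0.006 m or distance between strip_2 and reject_stand_cup1 below 0.006 m or distance between strip_2 and reject_stand_cup2 below 0.006 m or distance between strip_2 and reject_stand_cup3 below 0.006 m) and (distance between strip_3 and reject_stand_cup0 below 0.006 m or distance between strip_3 and reject_stand_cup1 below 0.006 m or distance between strip_3 and reject_stand_cup2 below 0.006 m or distance between strip_3 and reject_stand_cup3 below 0.006 m) and (distance between strip_4 and reject_stand_cup0 below 0.006 m or distance between strip_4 and reject_stand_cup1 below 0.006 m or distance between strip_4 and reject_stand_cup2 below 0.006 m or distance between strip_4 and reject_stand_cup3 below 0.006 m)); the robot touches nothing.
It fails at once if the mug is moved by more than 4 cm (distance of mug from where it was at the start of the episode above 0.04 m).
It fails at once if the kitchen timer is moved by more than 4 cm (distance of kitchen_timer from where it was at the start of the episode above 0.04 m).
It fails at once if the salt mill is moved by more than 4 cm (distance of salt_mill from where it was at the start of the episode above 0.04 m).
Of round_1, round_2, round_3, strip_1, strip_2 only 4 to 5 are there at a start; the rules pass over those that are not, and their reading is None.
Of round_4, strip_3 only 1 to 2 are there at a start; the rules pass over those that are not, and their reading is None.
At some moment in a run one of round_1, round_2, round_3, strip_1, strip_2 may be knocked a few centimetres aside while the robot is not near it.
Once in a run the grip may slacken for a moment while it holds something.
It also fails if it takes over 210 s, if anything falls off the work surface, if the arm or the gripper's body presses on something with over 40 N, if the wrist force passes 120 N, or if a joint passes its speed limit or range.

### The arm

A 6-joint arm with a two-finger parallel gripper is mounted at the origin on a cart in front of the work surface, level with it; the furniture and walls round the work are solid. World frame = base frame: x ahead of the robot, y to its left, z up, the work surface at z = 0. Lengths are in m, angles in rad, forces in N, time in s.
With the tool pointing down it reaches from about 0.375 to 0.925 m from the base axis. Payload 5.7 kg.
Tool frame: the origin (TCP) lies on the mounting face of the last link; the fingertips stand 182 mm ahead of it and the grasp point (between the pads) lies 163 mm ahead of it; z points along the fingers, y is the line along which they close (so a half turn about z gives the same grasp; the last joint's range is limited). The gripper opens to 88 mm and grips with 3 to 60 N. Pads are 20 mm wide; open, the fingers measure 115 mm over their backs; the gripper's body (75 mm by 178 mm) begins 61 mm behind the grasp point.
Start: joints at [-1.294, 0.359, 1.51, -0, 1.272, -0.115], TCP at [0.229, -0.555, 0.405] pointing down, gripper open.
Joint ranges: [-2.97, 2.97], [-1.01, 2.36], [0.21, 2.38], [-0.96, 4.11], [0.2, 2.71], [-2.98, 2.98]. Speed limits (rad/s): [2.39, 2.39, 3.14, 3.14, 3.14, 3.14].

### API

Orientations are given as a unit quaternion [w, x, y, z].
In Python, from cell import bot gives the robot as it stands.
- The arm moves only by the shell command python3 -m pendant 'ROWS' [FORCE]. ROWS is JSON, a list that holds one entry, the list of rows, each a list of 7 numbers: the turn, a rotation vector about the tool's x, y, z as a fraction of full scale, then the shift along the tool's x, y, z as a fraction of full scale, then the finger opening in mm, from 0 to 87.8. A call has exactly 10 rows; each row shifts and turns the commanded pose from where the row before left it, along the tool's axes as they then stand; what a row does not reach is not made up. Full scale, the value 1, is 4 cm for a shift and 4 degrees for a turn. A row lasts 1/8 s, in which the tool goes at most 62.5 mm and 10.7 degrees, less where a joint would pass 70% of its speed; a pose out of reach is approached as far as the arm can. A call with a number of a shift or a turn outside -1 to 1 is refused whole. A call with a gripper value outside its range is refused whole. The fingers move at their own pace and stop on an object; FORCE is the grip in N (left out, the last holds). Time passes only in rows, so rows that do not move let the fingers close, or fill a call up. It gives the time, the measured TCP pose, the force, the opening and the grip force at its end, in the units of the state.
- bot.state(): the state, without advancing time (a new reading comes with each control period).
- bot.get_image(name): name is "side" or "top"; returns (picture, depth): 384x512x3 uint8, red, green, blue; 384x512 float32, m along the optical axis (not along the pixel's ray), 0 where there is no reading.
- bot.camera_params(name): a dict with "intrinsics" (3x3 intrinsics, pixels), "eye" and "orientation" of the camera in the world. Camera axes: x right, y up, looking along -z (the intrinsics and any distortion apply to the point x, -y, -z); pixel columns grow to the right and rows downward; lengths in m; the calibration is good to about 2 mm. A picture is of the moment at which its call begins. camera_params takes no time and is no camera call.
- bot.sign_off(): hands the job in; it is judged then, once.
The state is a dict: "time": time; "q": joint angles; "qvel": joint speeds; "effort": joint torques, N m; "tcp_pos": TCP position; "tcp_rot": TCP orientation; "wrist_force": force on the tool from outside, world axes, zero at the start; "moment": the same for the moment, N m; "gripper_width": finger opening in m; "gripper_force": force on a finger pad.
Only numpy, scipy, OpenCV 4.12 (cv2) and the standard library are available. Lean on these libraries where they do the work, as an engineer would, in place of code of your own. Each camera call takes 0.05 s, during which the arm holds its last target. There are 200 camera calls.

## Working session

There is one attempt and no reset: what is moved stays moved. The work goes in short steps, Python scripts to look and compute and a shell command to move; the robot and the scene stay as the last step left them, time stands still between calls to the robot, and variables do not carry over. Pictures are saved under pics/ and viewed, at most 14 in all, crops included, and the job is handed in when it is done.

```bash
ls; mkdir -p pics
cat > h.py <<'E'
import numpy as np, cv2
from scipy.spatial.transform import Rotation as R
from cell import bot
def rot(q): return R.from_quat([q[1],q[2],q[3],q[0]])
def grab(cam,name=None):
    im,d=bot.get_image(cam)
    np.savez('last_%s.npz'%cam,im=im,d=d)
    if name: cv2.imwrite('pics/'+name,im[:,:,::-1])
    return im,d
def load(cam):
    z=np.load('last_%s.npz'%cam); return z['im'],z['d']
def cloud(cam,d):
    p=bot.camera_params(cam);K=np.array(p['intrinsics'])
    v,u=np.mgrid[:d.shape[0],:d.shape[1]]
    c=np.stack([(u-K[0,2])/K[0,0]*d,-(v-K[1,2])/K[1,1]*d,-d],-1)
    w=rot(p['orientation']).apply(c.reshape(-1,3))+np.array(p['eye'])
    w=w.reshape(c.shape); w[d==0]=np.nan
    return w
E
python3 - <<'E'
from h import *
for c in ('top','side'):
    im,d=grab(c,c+'0.png'); print(c,bot.camera_params(c))
s=bot.state();print({k:np.round(v,3) for k,v in s.items()})
E
```

```text
pics
top {'intrinsics': array([[384.16350795,   0.        , 260.9549855 ],
       [  0.        , 384.16350795, 191.70226224],
       [  0.        ,   0.        ,   1.        ]]), 'eye': array([0.43930357, 0.0103509 , 1.15038642]), 'orientation': array([-0.70455537, -0.03680906,  0.04033083,  0.70754523])}
side {'intrinsics': array([[400.12011462,   0.        , 257.33114684],
       [  0.        , 400.12011462, 199.69200492],
       [  0.        ,   0.        ,   1.        ]]), 'eye': array([-0.25555196,  0.74810393,  0.83278469]), 'orientation': array([-0.35356182, -0.19474491,  0.41561805,  0.81506447])}
{'time': np.float64(0.1), 'q': array([-1.294,  0.359,  1.511, -0.   ,  1.273, -0.115]), 'qvel': array([-0.001, -0.002, -0.001,  0.001,  0.002,  0.   ]), 'effort': array([ 0.0000e+00, -5.1636e+01, -2.7141e+01,  6.8000e-02,  2.8000e-02,
       -0.0000e+00]), 'tcp_pos': array([ 0.229, -0.554,  0.404]), 'tcp_rot': array([-0.001,  0.981,  0.195, -0.   ]), 'wrist_force': array([0.952, 0.197, 0.887]), 'moment': array([ 0.006, -0.014,  0.01 ]), 'gripper_force': np.float64(0.0), 'gripper_width': np.float64(0.088)}
```

View pics/top0.png

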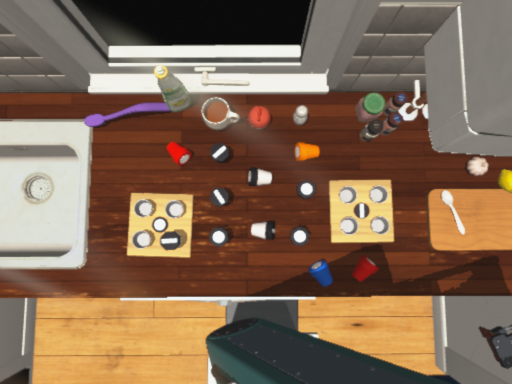

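View pics/side0.png

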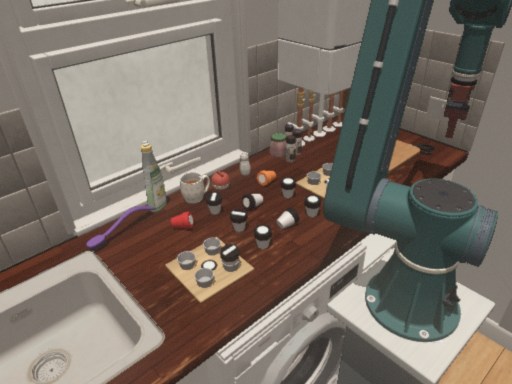

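Run:
```python
from h import *
im,d=load('top'); w=cloud('top',d)
cv2.imwrite('pics/crop0.png',cv2.resize(im[135:270,120:400,::-1],None,fx=2.85,fy=2.85,interpolation=cv2.INTER_CUBIC))
hsv=cv2.cvtColor(im,cv2.COLOR_RGB2HSV)
# blobs above table
m=((w[...,2]>0.02)&(w[...,0]>0.3)&(w[...,0]<0.75)&(abs(w[...,1])<0.45)).astype(np.uint8)
n,l,st,ce=cv2.connectedComponentsWithStats(m)
for i in range(1,n):
    if st[i,4]<60: continue
    p=w[l==i]; zt=np.percentile(p[:,2],90); t=p[p[:,2]>zt-0.008]
    print(np.round(ce[i]),st[i,4],'ctr',np.round((t[:,:2].max(0)+t[:,:2].min(0))/2,3),'med',np.round(np.median(t[:,:2],0),3),'size',np.round(np.ptp(p[:,:2],axis=0),3),'z',round(zt,3))
# stand roundels
for u,v in ((160,225),(362,211)): print(w[v,u])
print('table',w[215,280])
```

```text
[474. 102.] 6958 ctr [ 0.689 -0.382] med [ 0.696 -0.377] size [0.131 0.076] z 0.566
[377. 129.] 422 ctr [ 0.734 -0.341] med [ 0.739 -0.32 ] size [0.032 0.093] z 0.107
[177. 152.] 345 ctr [0.672 0.244] med [0.673 0.244] size [0.072 0.072] z 0.053
[219. 152.] 291 ctr [0.676 0.126] med [0.674 0.125] size [0.053 0.051] z 0.066
[306. 151.] 347 ctr [ 0.681 -0.126] med [ 0.682 -0.118] size [0.053 0.068] z 0.053
[258. 177.] 346 ctr [0.608 0.019] med [0.608 0.024] size [0.052 0.065] z 0.053
[305. 189.] 289 ctr [ 0.567 -0.124] med [ 0.566 -0.123] size [0.051 0.054] z 0.066
[380. 193.] 123 ctr [ 0.555 -0.337] med [ 0.554 -0.345] size [0.05  0.052] z 0.04
[219. 196.] 288 ctr [0.547 0.125] med [0.547 0.127] size [0.054 0.054] z 0.065
[349. 194.] 117 ctr [ 0.552 -0.247] med [ 0.556 -0.255] size [0.05  0.051] z 0.041
[140. 207.] 119 ctr [0.517 0.35 ] med [0.518 0.36 ] size [0.05  0.053] z 0.04
[171. 208.] 117 ctr [0.513 0.259] med [0.516 0.266] size [0.05  0.053] z 0.041
[350. 225.] 116 ctr [ 0.462 -0.247] med [ 0.46  -0.253] size [0.049 0.05 ] z 0.041
[381. 225.] 126 ctr [ 0.463 -0.337] med [ 0.463 -0.348] size [0.052 0.051] z 0.041
[263. 230.] 348 ctr [ 0.451 -0.004] med [ 0.45  -0.012] size [0.052 0.064] z 0.054
[218. 236.] 292 ctr [0.434 0.126] med [0.434 0.126] size [0.05  0.051] z 0.066
[299. 236.] 294 ctr [ 0.434 -0.102] med [ 0.433 -0.102] size [0.053 0.053] z 0.065
[138. 239.] 125 ctr [0.426 0.351] med [0.426 0.362] size [0.051 0.054] z 0.041
[170. 240.] 335 ctr [0.423 0.261] med [0.423 0.261] size [0.05  0.051] z 0.076
[363. 268.] 372 ctr [ 0.346 -0.299] med [ 0.347 -0.293] size [0.071 0.071] z 0.053
[321. 272.] 352 ctr [ 0.337 -0.16 ] med [ 0.335 -0.163] size [0.063 0.066] z 0.054
[0.46641814 0.30247488 0.01244029]
[ 0.5053298  -0.29580481  0.01010929]
table [ 4.94985126e-01 -5.23769459e-02 -2.43159026e-04]
```

View pics/crop0.png

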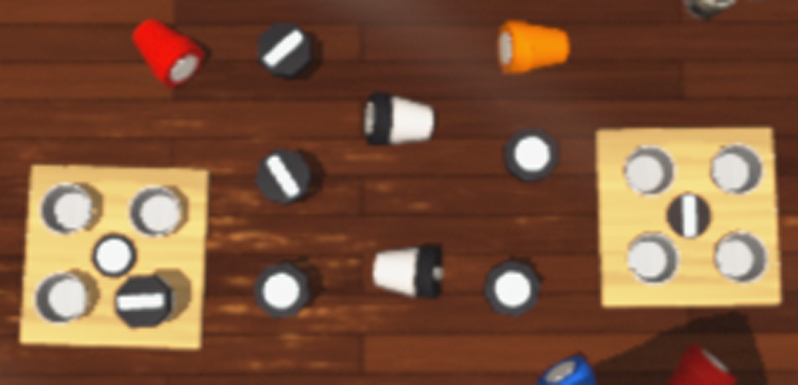

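The pass stand is on the left at (0.470, 0.305), with strip_4 in its near-right cup. The reject stand is on the right at (0.508, −0.292). All 8 pots are present, and the two lying ones are at (0.61, 0.02) and (0.45, −0.00).

I'll square the tool to the world axes first, so that tool x = +X, y = −Y and z = −Z.

```bash
python3 -m pendant '[[[0,0,1,0,0,0,80],[0,0,1,0,0,0,80],[0,0,1,0,0,0,80],[0,0,1,0,0,0,80],[0,0,1,0,0,0,80],[0,0,0.62,0,0,0,80],[0,0,0,1,-1,0,80],[0,0,0,1,-1,0,80],[0,0,0,1,-1,0,80],[0,0,0,1,-1,0,80]]]' 20
cat >> h.py <<'E'
def where():
    s=bot.state(); r=rot(s['tcp_rot']); z=r.as_matrix()
    print('t %.1f'%s['time'],'tcp',np.round(s['tcp_pos'],4),'yawx %.1f'%np.degrees(np.arctan2(z[1,0],z[0,0])),'zax',np.round(z[:,2],3),'w %.4f'%s['gripper_width'],'F',np.round(s['wrist_force'],1),'g %.1f'%s['gripper_force']); return s
def pots(cam='top'):
    im,d=grab(cam); w=cloud(cam,d)
    m=((w[...,2]>0.02)&(w[...,2]<0.1)&(w[...,0]>0.38)&(w[...,0]<0.72)&(abs(w[...,1])<0.45)).astype(np.uint8)
    n,l,st,ce=cv2.connectedComponentsWithStats(m)
    for i in range(1,n):
        if st[i,4]<60: continue
        p=w[l==i]; zt=np.percentile(p[:,2],90)
        if zt<0.045: continue
        t=p[p[:,2]>zt-0.008]; c=(t[:,:2].max(0)+t[:,:2].min(0))/2
        print(np.round(ce[i]),'ctr',np.round(c,3),'size',np.round(np.ptp(p[:,:2],axis=0),3),'z',round(zt,3))
E
python3 -c "
from h import *
where()"
```

```text
time: 1.35
tcp_pos: [0.3901, -0.3931, 0.4043]
tcp_rot: [-0.0, 1.0, -0.0, -0.0]
wrist_force: [0.2, -0.1, -0.3]
gripper_width: 0.0798
gripper_force: 0.0
t 1.4 tcp [ 0.3901 -0.3931  0.4043] yawx -0.1 zax [-0.     0.001 -1.   ] w 0.0798 F [ 0.2 -0.1 -0.3] g 0.0
```

```bash
python3 -m pendant '[[[0,0,0,0.5,-0.9,0.3,80],[0,0,0,0.6,-0.9,0.3,80],[0,0,0,0,-0.9,0.3,80],[0,0,0,0,-0.9,0.3,80],[0,0,0,0,-0.9,0.3,80],[0,0,0,0,-0.9,0.3,80],[0,0,0,0,-0.9,0.3,80],[0,0,0,0,-0.97,0,80],[0,0,0,0,0,0,80],[0,0,0,0,0,0,80]]]'
python3 -c "
from h import *
where();pots()"
```

```text
time: 2.6
tcp_pos: [0.4336, -0.1042, 0.3208]
tcp_rot: [0.0, 1.0, 0.0, 0.0]
wrist_force: [0.0, -0.1, -0.3]
gripper_width: 0.0804
gripper_force: 0.0
t 2.6 tcp [ 0.4336 -0.1042  0.3208] yawx 0.0 zax [ 0.    -0.001 -1.   ] w 0.0804 F [ 0.  -0.1 -0.3] g 0.0
[177. 152.] ctr [0.671 0.243] size [0.072 0.073] z 0.053
[219. 152.] ctr [0.675 0.126] size [0.052 0.052] z 0.065
[305. 151.] ctr [ 0.68  -0.122] size [0.053 0.068] z 0.053
[258. 177.] ctr [0.606 0.016] size [0.052 0.065] z 0.053
[305. 189.] ctr [ 0.567 -0.123] size [0.051 0.054] z 0.065
[219. 196.] ctr [0.547 0.125] size [0.054 0.054] z 0.065
[261. 229.] ctr [ 0.451 -0.004] size [0.052 0.055] z 0.053
[218. 236.] ctr [0.434 0.126] size [0.05  0.051] z 0.065
[170. 240.] ctr [0.423 0.261] size [0.05  0.051] z 0.076
```

```bash
python3 -m pendant '[[[0,0,0,0,-0.05,0.9,80],[0,0,0,0,0,0.9,80],[0,0,0,0,0,0.82,80],[0,0,0,0,0,0,80],[0,0,0,0,0,0,40],[0,0,0,0,0,0,40],[0,0,0,0,0,0,40],[0,0,0,0,0,0,40],[0,0,0,0,0,-0.4,40],[0,0,0,0,0,-0.9,40]]]' 25
python3 -c "
from h import *
where()"
```

```text
time: 3.9
tcp_pos: [0.4326, -0.1015, 0.2676]
tcp_rot: [-0.001, 1.0, -0.0, -0.002]
wrist_force: [1.9, 0.5, -1.1]
gripper_width: 0.0545
gripper_force: 25.0
t 3.9 tcp [ 0.4326 -0.1015  0.2676] yawx -0.0 zax [-0.003  0.001 -1.   ] w 0.0545 F [ 1.9  0.5 -1.1] g 25.0
```

```bash
python3 -m pendant '[[[0,0,0,0,-0.4,-0.7,40],[0,0,0,0.26,-1,-0.6,40],[0,0,0,0.3,-1,0,40],[0,0,0,0.3,-1,0,40],[0,0,0,0.3,-1,0,40],[0,0,0,0.3,-1,0,40],[0,0,0,0.3,-1,0,40],[0,0,0,0.3,-1,0,40],[0,0,0,0,-1,0,40],[0,0,0,0,-1,0,40]]]'; python3 -m pendant '[[[0,0,0,0,-0.9,0,40],[0,0,0,0,-0.9,0,40],[0,0,0,0,-0.09,0,40],[0,0,0,0,0,0,40],[0,0,0,0,0,0.6,40],[0,0,0,0,0,0.6,40],[0,0,0,0,0,0.6,40],[0,0,0,0,0,0,40],[0,0,0,0,0,0,40],[0,0,0,0,0,0,40]]]'
python3 -c "
from h import *
where()"
```

```text
time: 5.15
tcp_pos: [0.5156, 0.2755, 0.3199]
tcp_rot: [0.0, 1.0, -0.0, -0.0]
wrist_force: [0.2, -0.5, -0.4]
gripper_width: 0.0542
gripper_force: 25.0
time: 6.4
tcp_pos: [0.5166, 0.3497, 0.2492]
tcp_rot: [-0.001, 1.0, -0.0, 0.001]
wrist_force: [0.5, -1.1, -0.8]
gripper_width: 0.0538
gripper_force: 25.0
t 6.4 tcp [0.5166 0.3497 0.2492] yawx -0.1 zax [ 0.002  0.001 -1.   ] w 0.0538 F [ 0.5 -1.1 -0.8] g 25.0
```

```bash
python3 -m pendant '[[[0,0,0,0,0,0.3,40],[0,0,0,0,0,0.24,40],[0,0,0,0,0,0,40],[0,0,0,0,0,0,40],[0,0,0,0,0,0,68],[0,0,0,0,0,0,68],[0,0,0,0,0,0,68],[0,0,0,0,0,-0.5,68],[0,0,0,0,0,-0.8,68],[0,0,0,0,0,-0.8,68]]]'; python3 -m pendant '[[[0,0,0,-0.8,0.8,-0.2,68],[0,0,0,-0.8,0.8,0,68],[0,0,0,-0.72,0.62,0,68],[0,0,0,0,0,0,68],[0,0,0,0,0,0,68],[0,0,0,0,0,0,68],[0,0,0,0,0,0,68],[0,0,0,0,0,0,68],[0,0,0,0,0,0,68],[0,0,0,0,0,0,68]]]'
python3 -c "
from h import *
where();pots()
grab('side','s1.png')"
```

```text
time: 7.65
tcp_pos: [0.5158, 0.3498, 0.3111]
tcp_rot: [-0.0, 1.0, -0.0, -0.0]
wrist_force: [-0.2, 0.1, -0.2]
gripper_width: 0.068
gripper_force: 0.0
time: 8.9
tcp_pos: [0.4232, 0.261, 0.3182]
tcp_rot: [-0.0, 1.0, -0.0, -0.0]
wrist_force: [-0.0, 0.9, -1.3]
gripper_width: 0.0678
gripper_force: 0.0
t 8.9 tcp [0.4232 0.261  0.3182] yawx -0.0 zax [-0.  0. -1.] w 0.0678 F [-0.   0.9 -1.3] g 0.0
[177. 152.] ctr [0.671 0.245] size [0.072 0.071] z 0.053
[219. 152.] ctr [0.676 0.126] size [0.052 0.052] z 0.065
[305. 151.] ctr [ 0.682 -0.123] size [0.053 0.068] z 0.053
[258. 177.] ctr [0.608 0.014] size [0.052 0.065] z 0.053
[305. 189.] ctr [ 0.567 -0.124] size [0.051 0.053] z 0.066
[219. 196.] ctr [0.547 0.126] size [0.054 0.054] z 0.065
[141. 206.] ctr [0.517 0.349] size [0.05  0.051] z 0.076
[263. 230.] ctr [ 0.449 -0.004] size [0.052 0.064] z 0.053
[218. 236.] ctr [0.434 0.126] size [0.05  0.051] z 0.066
[164. 241.] ctr [0.421 0.276] size [0.033 0.016] z 0.077
```

View pics/s1.png

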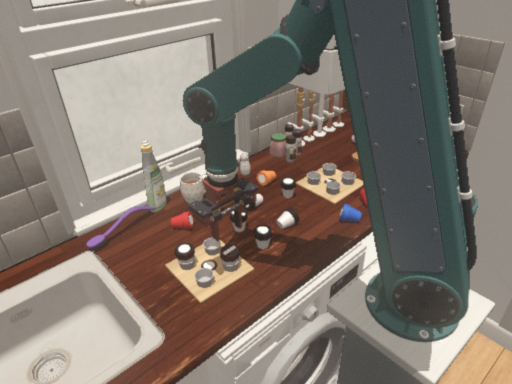

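```bash
python3 -m pendant '[[[0,0,0,0,0,0.9,68],[0,0,0,0,0,0.9,68],[0,0,0,0,0,0.48,68],[0,0,0,0,0,0,68],[0,0,0,0,0,0,40],[0,0,0,0,0,0,40],[0,0,0,0,0,0,40],[0,0,0,0,0,-0.5,40],[0,0,0,0,0,-0.9,40],[0,0,0,0,0,-0.88,40]]]' 25; python3 -m pendant '[[[0,0,0,0,0.5,0,40],[0,0,0,0.3,1,0,40],[0,0,0,0.3,1,0,40],[0,0,0,0.3,1,0,40],[0,0,0,0.3,1,0,40],[0,0,0,0.3,1,0,40],[0,0,0,0.3,1,0,40],[0,0,0,0.3,1,0,40],[0,0,0,0.3,1,0,40],[0,0,0,0.3,1,0,40]]]'; python3 -m pendant '[[[0,0,0,0.3,1,0,40],[0,0,0,0.25,1,0,40],[0,0,0,0,1,0,40],[0,0,0,0,1,0,40],[0,0,0,0,1,0,40],[0,0,0,0,0.45,0,40],[0,0,0,0,0,0,40],[0,0,0,0,0,0.6,40],[0,0,0,0,0,0.6,40],[0,0,0,0,0,0.6,40]]]'
python3 -c "
from h import *
where()"
```

```text
time: 10.25
tcp_pos: [0.4229, 0.2609, 0.3194]
tcp_rot: [0.0, 1.0, -0.0, -0.0]
wrist_force: [0.1, 0.4, -0.4]
gripper_width: 0.0522
gripper_force: 24.9
time: 11.5
tcp_pos: [0.531, -0.1204, 0.3186]
tcp_rot: [-0.0, 1.0, -0.0, 0.0]
wrist_force: [0.4, -0.2, -1.0]
gripper_width: 0.0522
gripper_force: 24.9
time: 12.75
tcp_pos: [0.5529, -0.3349, 0.2457]
tcp_rot: [-0.001, 1.0, 0.0, -0.0]
wrist_force: [0.5, -0.2, -1.1]
gripper_width: 0.0525
gripper_force: 24.9
t 12.8 tcp [ 0.5529 -0.3349  0.2457] yawx 0.0 zax [-0.     0.001 -1.   ] w 0.0525 F [ 0.5 -0.2 -1.1] g 24.9
```

```bash
python3 -m pendant '[[[0,0,0,0,0.05,0.25,40],[0,0,0,0,0,0.2,40],[0,0,0,0,0,0,40],[0,0,0,0,0,0,40],[0,0,0,0,0,0,68],[0,0,0,0,0,0,68],[0,0,0,0,0,0,68],[0,0,0,0,0,-0.5,68],[0,0,0,0,0,-0.9,68],[0,0,0,0,0,-0.9,68]]]'; python3 -m pendant '[[[0,0,0,0.35,-0.9,0,78],[0,0,0,0,-0.9,0,78],[0,0,0,0,-0.9,0,78],[0,0,0,0,-0.9,0,78],[0,0,0,0,-0.9,0,78],[0,0,0,0,-0.86,0,78],[0,0,0,0,0,0,78],[0,0,0,0,0,0,78],[0,0,0,0,0,0,78],[0,0,0,0,0,0,78]]]'
python3 -c "
from h import *
where();pots()"
```

```text
time: 14.0
tcp_pos: [0.5527, -0.339, 0.321]
tcp_rot: [-0.0, 1.0, -0.0, -0.0]
wrist_force: [1.1, -0.2, 0.5]
gripper_width: 0.0686
gripper_force: 0.0
time: 15.25
tcp_pos: [0.567, -0.1257, 0.3202]
tcp_rot: [0.0, 1.0, -0.001, 0.0]
wrist_force: [0.3, -0.5, 0.1]
gripper_width: 0.0781
gripper_force: 0.0
t 15.2 tcp [ 0.567  -0.1257  0.3202] yawx -0.1 zax [ 0. -0. -1.] w 0.0781 F [ 0.3 -0.5  0.1] g 0.0
[177. 152.] ctr [0.673 0.243] size [0.073 0.073] z 0.053
[219. 152.] ctr [0.676 0.126] size [0.052 0.051] z 0.066
[298. 148.] ctr [ 0.689 -0.109] size [0.051 0.019] z 0.055
[258. 177.] ctr [0.608 0.019] size [0.053 0.065] z 0.053
[384. 194.] ctr [ 0.552 -0.344] size [0.052 0.039] z 0.077
[219. 197.] ctr [0.546 0.126] size [0.054 0.054] z 0.065
[140. 207.] ctr [0.516 0.349] size [0.051 0.054] z 0.076
[263. 230.] ctr [ 0.451 -0.007] size [0.052 0.064] z 0.054
[218. 236.] ctr [0.434 0.126] size [0.05  0.051] z 0.066
```

```bash
python3 -m pendant '[[[0,0,0,0,-0.05,0.9,78],[0,0,0,0,0,0.9,78],[0,0,0,0,0,0.8,78],[0,0,0,0,0,0,78],[0,0,0,0,0,0,40],[0,0,0,0,0,0,40],[0,0,0,0,0,0,40],[0,0,0,0,0,-0.7,40],[0,0,0,0,0,-0.9,40],[0,0,0,0,0,-0.97,40]]]' 25; python3 -m pendant '[[[0,0,0,-0.3,-0.6,0,40],[0,0,0,-0.3,-1,0,40],[0,0,0,-0.3,-1,0,40],[0,0,0,-0.4,-1,0,40],[0,0,0,0,-1,0,40],[0,0,0,0,-1,0,40],[0,0,0,0,-1,0,40],[0,0,0,0,-1,0,40],[0,0,0,0,-1,0,40],[0,0,0,0,-1,0,40]]]'; python3 -m pendant '[[[0,0,0,0,0,0,40],[0,0,0,0,0,0,40],[0,0,0,0,0,0.6,40],[0,0,0,0,0,0.6,40],[0,0,0,0,0,0.6,40],[0,0,0,0,0,0,40],[0,0,0,0,0,0,40],[0,0,0,0,0,0,40],[0,0,0,0,0,0,40],[0,0,0,0,0,0,40]]]'
python3 -c "
from h import *
where()"
```

```text
time: 16.55
tcp_pos: [0.5666, -0.1226, 0.3202]
tcp_rot: [-0.0, 1.0, -0.0, -0.0]
wrist_force: [0.2, -0.3, -2.8]
gripper_width: 0.0527
gripper_force: 24.8
time: 17.8
tcp_pos: [0.5129, 0.263, 0.3176]
tcp_rot: [0.0, 1.0, -0.0, -0.002]
wrist_force: [1.7, -1.3, -1.5]
gripper_width: 0.0523
gripper_force: 24.8
time: 19.05
tcp_pos: [0.5152, 0.2614, 0.2476]
tcp_rot: [-0.0, 1.0, -0.0, 0.0]
wrist_force: [-0.3, 0.5, -1.3]
gripper_width: 0.0522
gripper_force: 24.8
t 19.1 tcp [0.5152 0.2614 0.2476] yawx -0.0 zax [ 0.001  0.    -1.   ] w 0.0522 F [-0.3  0.5 -1.3] g 24.8
```

```bash
python3 -m pendant '[[[0,0,0,0,0.03,0.28,40],[0,0,0,0,0,0.22,40],[0,0,0,0,0,0,40],[0,0,0,0,0,0,40],[0,0,0,0,0,0,68],[0,0,0,0,0,0,68],[0,0,0,0,0,0,68],[0,0,0,0,0,-0.5,68],[0,0,0,0,0,-0.9,68],[0,0,0,0,0,-0.9,68]]]'; python3 -m pendant '[[[0,0,0,-0.5,0.9,0,78],[0,0,0,-0.5,0.9,0,78],[0,0,0,-0.5,0.9,0,78],[0,0,0,-0.53,0.65,0,78],[0,0,0,0,0,0,78],[0,0,0,0,0,0,78],[0,0,0,0,0,0,78],[0,0,0,0,0,0,78],[0,0,0,0,0,0,78],[0,0,0,0,0,0,78]]]'
python3 -c "
from h import *
where();pots()"
```

```text
time: 20.3
tcp_pos: [0.5151, 0.2602, 0.32]
tcp_rot: [-0.0, 1.0, -0.0, -0.0]
wrist_force: [-0.7, -0.1, -0.5]
gripper_width: 0.0682
gripper_force: 0.0
time: 21.55
tcp_pos: [0.4339, 0.1263, 0.319]
tcp_rot: [-0.0, 1.0, -0.0, -0.0]
wrist_force: [-0.4, -0.1, 0.3]
gripper_width: 0.0783
gripper_force: 0.0
t 21.6 tcp [0.4339 0.1263 0.319 ] yawx -0.0 zax [-0.  0. -1.] w 0.0783 F [-0.4 -0.1  0.3] g 0.0
[177. 152.] ctr [0.672 0.243] size [0.072 0.073] z 0.053
[219. 152.] ctr [0.676 0.127] size [0.051 0.052] z 0.065
[306. 151.] ctr [ 0.683 -0.125] size [0.052 0.067] z 0.053
[258. 177.] ctr [0.609 0.02 ] size [0.052 0.065] z 0.053
[380. 193.] ctr [ 0.552 -0.337] size [0.052 0.054] z 0.076
[219. 196.] ctr [0.547 0.125] size [0.054 0.054] z 0.065
[140. 207.] ctr [0.516 0.349] size [0.051 0.053] z 0.076
[171. 206.] ctr [0.518 0.26 ] size [0.04  0.053] z 0.076
[263. 230.] ctr [ 0.45  -0.008] size [0.052 0.064] z 0.053
```

```bash
python3 -m pendant '[[[0,0,0,0,0,0.9,78],[0,0,0,0,0,0.9,78],[0,0,0,0,0,0.78,78],[0,0,0,0,0,0,78],[0,0,0,0,0,0,40],[0,0,0,0,0,0,40],[0,0,0,0,0,0,40],[0,0,0,0,0,-0.7,40],[0,0,0,0,0,-0.9,40],[0,0,0,0,0,-0.98,40]]]' 25; python3 -m pendant '[[[0,0,0,-0.22,-0.62,0,40],[0,0,0,0,-1,0,40],[0,0,0,0,-1,0,40],[0,0,0,0,-1,0,40],[0,0,0,0,-1,0,40],[0,0,0,0,-1,0,40],[0,0,0,0,0,0,40],[0,0,0,0,0,0.6,40],[0,0,0,0,0,0.6,40],[0,0,0,0,0,0.6,40]]]'
python3 -c "
from h import *
where()"
```

```text
time: 22.85
tcp_pos: [0.4335, 0.1261, 0.3204]
tcp_rot: [-0.0, 1.0, -0.0, -0.0]
wrist_force: [0.5, 0.1, -1.2]
gripper_width: 0.053
gripper_force: 24.6
time: 24.1
tcp_pos: [0.425, 0.3498, 0.2468]
tcp_rot: [0.0, 1.0, -0.0, -0.0]
wrist_force: [-0.6, -0.8, -1.5]
gripper_width: 0.0533
gripper_force: 24.6
t 24.1 tcp [0.425  0.3498 0.2468] yawx -0.0 zax [-0. -0. -1.] w 0.0533 F [-0.6 -0.8 -1.5] g 24.6
```

```bash
python3 -m pendant '[[[0,0,0,0,0,0.28,40],[0,0,0,0,0,0.22,40],[0,0,0,0,0,0,40],[0,0,0,0,0,0,40],[0,0,0,0,0,0,68],[0,0,0,0,0,0,68],[0,0,0,0,0,0,68],[0,0,0,0,0,-0.5,68],[0,0,0,0,0,-0.9,68],[0,0,0,0,0,-0.9,68]]]'; python3 -m pendant '[[[0,0,0,0.5,0.9,0,78],[0,0,0,0.5,0.9,0,78],[0,0,0,0.5,0.9,0,78],[0,0,0,0.5,1,0,78],[0,0,0,0.5,1,0,78],[0,0,0,0.55,0.92,0,78],[0,0,1,0,0,0,78],[0,0,1,0,0,0,78],[0,0,0.9,0,0,0,78],[0,0,0,0,0,0,78]]]'
python3 -c "
from h import *
where();pots()"
```

```text
time: 25.35
tcp_pos: [0.4248, 0.3509, 0.3198]
tcp_rot: [0.0, 1.0, -0.0, -0.001]
wrist_force: [0.6, 0.1, -0.2]
gripper_width: 0.0678
gripper_force: 0.0
time: 26.6
tcp_pos: [0.5469, 0.1261, 0.319]
tcp_rot: [-0.0, 0.995, -0.101, -0.0]
wrist_force: [0.4, -0.3, -0.1]
gripper_width: 0.0782
gripper_force: 0.0
t 26.6 tcp [0.5469 0.1261 0.319 ] yawx -11.6 zax [-0.  0. -1.] w 0.0782 F [ 0.4 -0.3 -0.1] g 0.0
[306. 151.] ctr [ 0.683 -0.123] size [0.052 0.067] z 0.053
[258. 176.] ctr [0.606 0.019] size [0.052 0.065] z 0.053
[380. 193.] ctr [ 0.552 -0.337] size [0.052 0.053] z 0.077
[135. 207.] ctr [0.516 0.36 ] size [0.051 0.032] z 0.076
[174. 208.] ctr [0.512 0.25 ] size [0.051 0.033] z 0.076
[263. 230.] ctr [ 0.449 -0.011] size [0.052 0.064] z 0.054
[132. 239.] ctr [0.425 0.364] size [0.047 0.029] z 0.077
```

```bash
python3 -m pendant '[[[0,0,0,0,0,0.9,78],[0,0,0,0,0,0.9,78],[0,0,0,0,0,0.78,78],[0,0,0,0,0,0,78],[0,0,0,0,0,0,40],[0,0,0,0,0,0,40],[0,0,0,0,0,0,40],[0,0,0,0,0,-0.7,40],[0,0,0,0,0,-0.9,40],[0,0,0,0,0,-0.98,40]]]' 25; python3 -m pendant '[[[0,0,-1,0,0,0,40],[0,0,-1,0,0,0,40],[0,0,-0.9,0,0,0,40],[0,0,0,0.15,0.5,0,40],[0,0,0,0,1,0,40],[0,0,0,0,1,0,40],[0,0,0,0,1,0,40],[0,0,0,0,1,0,40],[0,0,0,0,1,0,40],[0,0,0,0,1,0,40]]]';  python3 -m pendant '[[[0,0,0,0,1,0,40],[0,0,0,0,1,0,40],[0,0,0,0,0.8,0,40],[0,0,0,0,0,0,40],[0,0,0,0,0,0.6,40],[0,0,0,0,0,0.6,40],[0,0,0,0,0,0.6,40],[0,0,0,0,0,0,40],[0,0,0,0,0,0,40],[0,0,0,0,0,0,40]]]'
python3 -c "
from h import *
where()"
```

```text
time: 27.9
tcp_pos: [0.5467, 0.1261, 0.3203]
tcp_rot: [-0.0, 0.995, -0.101, -0.0]
wrist_force: [0.1, -0.1, -2.1]
gripper_width: 0.0519
gripper_force: 25.0
time: 29.15
tcp_pos: [0.5527, -0.1365, 0.3194]
tcp_rot: [0.0, 1.0, -0.001, 0.0]
wrist_force: [-0.3, 0.9, -1.3]
gripper_width: 0.0519
gripper_force: 25.0
time: 30.4
tcp_pos: [0.5532, -0.2459, 0.2482]
tcp_rot: [0.0, 1.0, -0.0, 0.001]
wrist_force: [-0.5, 0.3, -1.1]
gripper_width: 0.0517
gripper_force: 25.0
t 30.4 tcp [ 0.5532 -0.2459  0.2482] yawx -0.0 zax [ 0.001 -0.001 -1.   ] w 0.0517 F [-0.5  0.3 -1.1] g 25.0
```

```bash
python3 -m pendant '[[[0,0,0,0,0,0.28,40],[0,0,0,0,0,0.22,40],[0,0,0,0,0,0,40],[0,0,0,0,0,0,40],[0,0,0,0,0,0,68],[0,0,0,0,0,0,68],[0,0,0,0,0,0,68],[0,0,0,0,0,-0.5,68],[0,0,0,0,0,-0.9,68],[0,0,0,0,0,-0.9,68]]]'; python3 -m pendant '[[[0,0,0,0,-0.5,0,68],[0,0,0,0.3,-1,0,68],[0,0,0,0.3,-1,0,68],[0,0,0,0.4,-1,0,68],[0,0,0,0.4,-1,0,78],[0,0,0,0.4,-1,0,78],[0,0,0,0.4,-1,0,78],[0,0,0,0.4,-1,0,78],[0,0,0,0.47,-1,0,78],[0,0,0,0,-0.8,0,78]]]'
python3 -c "
from h import *
where();pots()"
```

```text
time: 31.65
tcp_pos: [0.5526, -0.2455, 0.3196]
tcp_rot: [-0.001, 1.0, -0.0, -0.001]
wrist_force: [1.1, -0.6, -0.5]
gripper_width: 0.068
gripper_force: 0.0
time: 32.9
tcp_pos: [0.6757, 0.1287, 0.3172]
tcp_rot: [-0.0, 1.0, 0.0, -0.001]
wrist_force: [-0.2, -0.8, -0.5]
gripper_width: 0.0783
gripper_force: 0.0
t 32.9 tcp [0.6757 0.1287 0.3172] yawx 0.0 zax [-0.002  0.001 -1.   ] w 0.0783 F [-0.2 -0.8 -0.5] g 0.0
[178. 155.] ctr [0.671 0.242] size [0.068 0.061] z 0.053
[306. 151.] ctr [ 0.681 -0.123] size [0.052 0.067] z 0.053
[258. 177.] ctr [0.606 0.016] size [0.053 0.065] z 0.053
[349. 194.] ctr [ 0.553 -0.245] size [0.052 0.052] z 0.076
[380. 193.] ctr [ 0.552 -0.337] size [0.052 0.053] z 0.076
[135. 207.] ctr [0.516 0.358] size [0.051 0.035] z 0.076
[263. 230.] ctr [ 0.451 -0.008] size [0.052 0.064] z 0.053
[133. 236.] ctr [0.429 0.361] size [0.042 0.037] z 0.076
```

```bash
python3 -m pendant '[[[0,0,0,0,0,0.9,78],[0,0,0,0,0,0.9,78],[0,0,0,0,0,0.78,78],[0,0,0,0,0,0,78],[0,0,0,0,0,0,40],[0,0,0,0,0,0,40],[0,0,0,0,0,0,40],[0,0,0,0,0,-0.7,40],[0,0,0,0,0,-0.9,40],[0,0,0,0,0,-0.98,40]]]' 25; python3 -m pendant '[[[0,0,0,-0.3,0.5,0,40],[0,0,0,-0.5,1,0,40],[0,0,0,-0.5,1,0,40],[0,0,0,-0.5,1,0,40],[0,0,0,-0.5,1,0,40],[0,0,0,-0.5,1,0,40],[0,0,0,-0.5,1,0,40],[0,0,0,-0.5,1,0,40],[0,0,0,-0.5,1,0,40],[0,0,0,-0.5,1,0,40]]]';  python3 -m pendant '[[[0,0,0,-0.5,1,0,40],[0,0,0,-0.5,1,0,40],[0,0,0,0,0.1,0,40],[0,0,0,0,0,0,40],[0,0,0,0,0,0.6,40],[0,0,0,0,0,0.6,40],[0,0,0,0,0,0.6,40],[0,0,0,0,0,0,40],[0,0,0,0,0,0,40],[0,0,0,0,0,0,40]]]'
python3 -c "
from h import *
where()"
```

```text
time: 34.2
tcp_pos: [0.6756, 0.126, 0.3202]
tcp_rot: [-0.0, 1.0, -0.0, -0.0]
wrist_force: [0.7, 0.0, -1.4]
gripper_width: 0.0516
gripper_force: 24.9
time: 35.45
tcp_pos: [0.4829, -0.2551, 0.3197]
tcp_rot: [0.0, 1.0, -0.0, 0.001]
wrist_force: [0.5, 0.1, -0.8]
gripper_width: 0.052
gripper_force: 24.9
time: 36.7
tcp_pos: [0.4439, -0.3373, 0.2474]
tcp_rot: [0.0, 1.0, 0.0, 0.0]
wrist_force: [-0.4, 0.0, -1.4]
gripper_width: 0.0518
gripper_force: 25.0
t 36.7 tcp [ 0.4439 -0.3373  0.2474] yawx 0.0 zax [ 0. -0. -1.] w 0.0518 F [-0.4  0.  -1.4] g 25.0
```

```bash
python3 -m pendant '[[[0,0,0,0,0,-0.6,40],[0,0,0,0,0,-0.6,40],[0,0,0,0.48,0,-0.3,40],[0,0,0,0,0,0,40],[0,0,0,0,0,0,40],[0,0,0,0,0,0,40],[0,0,0,0,0,0,40],[0,0,0,0,0,0,40],[0,0,0,0,0,0,40],[0,0,0,0,0,0,40]]]'
python3 -c "
from h import *
where();pots();grab('side','s2.png')
im,d=load('side');cv2.imwrite('pics/s2c.png',cv2.resize(im[130:260,230:400,::-1],None,fx=4,fy=4,interpolation=2))"
```

```text
time: 37.95
tcp_pos: [0.4628, -0.3379, 0.307]
tcp_rot: [-0.0, 1.0, -0.0, -0.0]
wrist_force: [-0.2, -0.2, -1.3]
gripper_width: 0.0517
gripper_force: 25.0
t 38.0 tcp [ 0.4628 -0.3379  0.307 ] yawx -0.0 zax [-0.  0. -1.] w 0.0517 F [-0.2 -0.2 -1.3] g 25.0
[177. 152.] ctr [0.67  0.244] size [0.072 0.07 ] z 0.052
[305. 151.] ctr [ 0.683 -0.125] size [0.052 0.068] z 0.053
[258. 177.] ctr [0.609 0.016] size [0.053 0.065] z 0.053
[349. 194.] ctr [ 0.553 -0.244] size [0.052 0.051] z 0.076
[380. 193.] ctr [ 0.552 -0.337] size [0.052 0.054] z 0.076
[140. 207.] ctr [0.516 0.349] size [0.051 0.053] z 0.076
[171. 208.] ctr [0.512 0.26 ] size [0.051 0.054] z 0.076
[263. 230.] ctr [ 0.45  -0.009] size [0.052 0.064] z 0.054
[138. 239.] ctr [0.425 0.352] size [0.051 0.053] z 0.077
```

View pics/s2c.png

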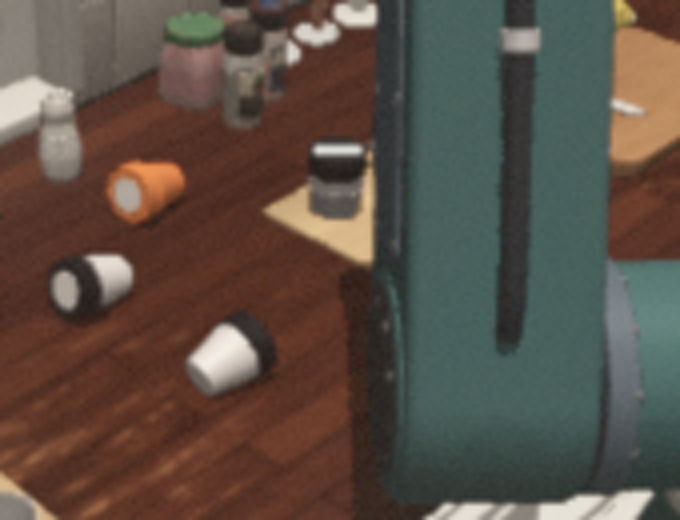

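The crop shows the lying pot at (0.61, 0.02) has a full round tag at about (66, 292), lid to the left, so it is round_4. The pot at (0.45, −0.01) has its lid to the right and is strip_3. Lowering the held pot, now centred.

```bash
python3 -m pendant '[[[0,0,0,0,0,0.5,40],[0,0,0,0,0,0.5,40],[0,0,0,0,0,0.3,40],[0,0,0,0,0,0.3,40],[0,0,0,0,0,0.3,40],[0,0,0,0,0,0,40],[0,0,0,0,0,0,40],[0,0,0,0,0,0,40],[0,0,0,0,0,0,40],[0,0,0,0,0,0,40]]]'
python3 -c "
from h import *
where()"
```

```text
time: 39.3
tcp_pos: [0.4629, -0.3379, 0.2313]
tcp_rot: [0.0, 1.0, -0.0, 0.0]
wrist_force: [0.2, -0.6, -1.5]
gripper_width: 0.0521
gripper_force: 25.0
t 39.3 tcp [ 0.4629 -0.3379  0.2313] yawx -0.0 zax [ 0. -0. -1.] w 0.0521 F [ 0.2 -0.6 -1.5] g 25.0
```

```bash
python3 -m pendant '[[[0,0,0,0,0,0.1,40],[0,0,0,0,0,0,40],[0,0,0,0,0,0,68],[0,0,0,0,0,0,68],[0,0,0,0,0,0,68],[0,0,0,0,0,-0.5,68],[0,0,0,0,0,-1,68],[0,0,0,0,0,-1,68],[0,0,0,0,0,-0.5,68],[0,0,-0.5,0,-1,0,78]]]'; python3 -m pendant '[[[0,0,-1,0,0,0,78],[0,0,-1,0,0,0,78],[0,0,-1,0,0,0,78],[0,0,-1,0,0,0,78],[0,0,-1,0,0,0,78],[0,0,-1,0,0,0,78],[0,0,-1,0,0,0,78],[0,0,-1,0,0,0,78],[0,0,-1,0,0,0,78],[0,0,-1,0,0,0,78]]]'; python3 -m pendant '[[[0,0,-1,0,0,0,78],[0,0,-1,0,0,0,78],[0,0,-1,0,0,0,78],[0,0,-1,0,0,0,78],[0,0,-1,0,0,0,78],[0,0,-1,0,0,0,78],[0,0,-1,0,0,0,78],[0,0,-1,0,0,0,78],[0,0,-1,0,0,0,78],[0,0,-1,0,0,0,78]]]'; python3 -m pendant '[[[0,0,-1,0,0,0,78],[0,0,-1,0,0,0,78],[0,1,0,0,0,0,78],[0,1,0,0,0,0,78],[0,1,0,0,0,0,78],[0,1,0,0,0,0,78],[0,1,0,0,0,0,78],[0,1,0,0,0,0,78],[0,1,0,0,0,0,78],[0,0.5,0,0,0,0,78]]]'
cat >> h.py <<'E'
def lying(u,v):
    im,d=grab('top'); w=cloud('top',d)
    m=((w[...,2]>0.02)&(w[...,2]<0.1)).astype(np.uint8)
    n,l=cv2.connectedComponents(m); i=l[v,u]
    p=w[l==i]; hi=p[p[:,2]>.046]
    print('xmid',np.round((p[:,0].max()+p[:,0].min())/2,4),'y',p[:,1].min(),p[:,1].max(),'lidtop y',hi[:,1].min(),hi[:,1].max(),'x',hi[:,0].mean(), 'n',len(p))
    b=cv2.minAreaRect(p[:,:2].astype(np.float32)*1000); print(b)
E
python3 -c "
from h import *
s=where();print(np.round(s['q'],3));pots();lying(263,230);lying(258,177)"
```

```text
time: 40.55
tcp_pos: [0.4639, -0.2999, 0.3495]
tcp_rot: [0.002, 1.0, 0.016, 0.002]
wrist_force: [0.2, -0.3, -0.4]
gripper_width: 0.0746
gripper_force: 0.0
time: 41.8
tcp_pos: [0.4628, -0.2978, 0.3471]
tcp_rot: [-0.0, 0.933, 0.359, 0.0]
wrist_force: [-0.3, 0.5, 0.1]
gripper_width: 0.0784
gripper_force: 0.0
time: 43.05
tcp_pos: [0.4628, -0.2978, 0.3471]
tcp_rot: [-0.0, 0.754, 0.657, 0.0]
wrist_force: [-0.2, 0.1, -0.1]
gripper_width: 0.0781
gripper_force: 0.0
time: 44.3
tcp_pos: [0.4628, -0.2981, 0.3469]
tcp_rot: [-0.183, 0.683, 0.683, 0.184]
wrist_force: [0.2, -0.3, -0.7]
gripper_width: 0.078
gripper_force: 0.0
t 44.3 tcp [ 0.4628 -0.2981  0.3469] yawx 89.9 zax [ 0.     0.501 -0.865] w 0.0780 F [ 0.2 -0.3 -0.7] g 0.0
[-0.823  0.457  1.581  0.349  1.509 -0.916]
[177. 152.] ctr [0.67  0.244] size [0.072 0.073] z 0.053
[305. 151.] ctr [ 0.682 -0.122] size [0.052 0.068] z 0.053
[258. 177.] ctr [0.609 0.016] size [0.053 0.065] z 0.053
[349. 194.] ctr [ 0.553 -0.245] size [0.052 0.05 ] z 0.076
[140. 207.] ctr [0.516 0.349] size [0.051 0.053] z 0.076
[171. 208.] ctr [0.513 0.26 ] size [0.051 0.054] z 0.076
[263. 230.] ctr [ 0.45  -0.008] size [0.052 0.064] z 0.053
[138. 239.] ctr [0.425 0.352] size [0.051 0.054] z 0.076
xmid 0.4501 y -0.030194329420839685 0.03391934796466667 lidtop y -0.026635681754305158 0.010634948091328433 x 0.45033882937422753 n 347
((450.2731628417969, 1.7832374572753906), (64.1796646118164, 51.77822494506836), 89.55323791503906)
xmid 0.6084 y -0.022465234493236907 0.042732740644441186 lidtop y 0.004226754628257377 0.036162166611524715 x 0.6077881722579365 n 345
((608.2542114257812, 10.162282943725586), (65.11398315429688, 52.46260452270508), 89.38878631591797)
```

```bash
python3 -m pendant '[[[0,0,0,0.7,-0.32,0,78],[0,0,0,0.7,0,0,78],[0,0,0,0.64,0,0,78],[0,0,0,0,0,0.8,78],[0,0,0,0,0,0.8,78],[0,0,0,0,0,0.8,78],[0,0,0,0,0,0.8,78],[0,0,0,0,0,0.8,78],[0,0,0,0,0,0.6,78],[0,0,0,0,0,0.3,78]]]'; python3 -m pendant '[[[0,0,0,0,0,0.6,78],[0,0,0,0,0,0.6,78],[0,0,0,0,0,0.2,78],[0,0,0,0,0,0,78],[0,0,0,0,0,0,40],[0,0,0,0,0,0,40],[0,0,0,0,0,0,40],[0,0,0,0,0,0,40],[0,0,0,0,0,-0.3,40],[0,0,0,0,0,-0.5,40]]]' 40
python3 -c "
from h import *
s=where()"
```

```text
time: 45.7
tcp_pos: [0.4503, -0.1279, 0.2178]
tcp_rot: [-0.183, 0.683, 0.683, 0.183]
wrist_force: [0.1, 0.3, -0.1]
gripper_width: 0.078
gripper_force: 0.0
time: 46.95
tcp_pos: [0.4498, -0.1173, 0.1977]
tcp_rot: [-0.184, 0.683, 0.683, 0.183]
wrist_force: [-0.6, -1.2, -0.7]
gripper_width: 0.052
gripper_force: 39.6
t 47.0 tcp [ 0.4498 -0.1173  0.1977] yawx 89.9 zax [-0.001  0.501 -0.866] w 0.0520 F [-0.6 -1.2 -0.7] g 39.6
```

```bash
python3 -m pendant '[[[0,0,0,0,0,-0.9,40],[0,0,0,0,0,-0.9,40],[0,0,0,0,0,-0.9,40],[0,0,0,0,0,-0.9,40],[0,-0.5,0,0,0,0,40],[0,-1,0,0,0,0,40],[0,-1,0,0,0,0,40],[0,-1,0,0,0,0,40],[0,-1,0,0,0,0,40],[0,-1,0,0,0,0,40]]]'; python3 -m pendant '[[[0,-1,0,0,0,0,40],[0,-1,0,0,0,0,40],[0,-1,0,0,0,0,40],[0,-1,0,0,0,0,40],[0,-1,0,0,0,0,40],[0,-1,0,0,0,0,40],[0,-1,0,0,0,0,40],[0,-1,0,0,0,0,40],[0,-1,0,0,0,0,40],[0,-1,0,0,0,0,40]]]'; python3 -m pendant '[[[0,-1,0,0,0,0,40],[0,-1,0,0,0,0,40],[0,-1,0,0,0,0,40],[0,-1,0,0,0,0,40],[0,0,0,0,0,0,40],[0,0,0,0,0,0,40],[0,0,0,0,0,0,40],[0,0,0,0,0,0,40],[0,0,0,0,0,0,40],[0,0,0,0,0,0,40]]]'
python3 -c "
from h import *
s=where();print(np.round(s['q'],3));grab('top');im,d=grab('side');cv2.imwrite('pics/s3.png',cv2.resize(im[80:280,150:400,::-1],None,fx=2.8,fy=2.8,interpolation=2))"
```

```text
time: 48.2
tcp_pos: [0.4493, -0.1883, 0.3211]
tcp_rot: [-0.049, 0.705, 0.705, 0.048]
wrist_force: [0.1, 0.2, -1.0]
gripper_width: 0.052
gripper_force: 39.6
time: 49.45
tcp_pos: [0.4492, -0.1883, 0.3211]
tcp_rot: [0.195, 0.679, 0.68, -0.196]
wrist_force: [-0.1, 0.1, -1.5]
gripper_width: 0.0521
gripper_force: 39.6
time: 50.7
tcp_pos: [0.4652, -0.1866, 0.3518]
tcp_rot: [0.259, 0.658, 0.65, -0.278]
wrist_force: [-0.5, -0.2, -1.8]
gripper_width: 0.0522
gripper_force: 39.6
t 50.7 tcp [ 0.4652 -0.1866  0.3518] yawx 90.0 zax [-0.029 -0.702 -0.712] w 0.0522 F [-0.5 -0.2 -1.8] g 39.6
[-0.245  0.32   1.904 -0.963  0.994  0.354]
```

View pics/s3.png

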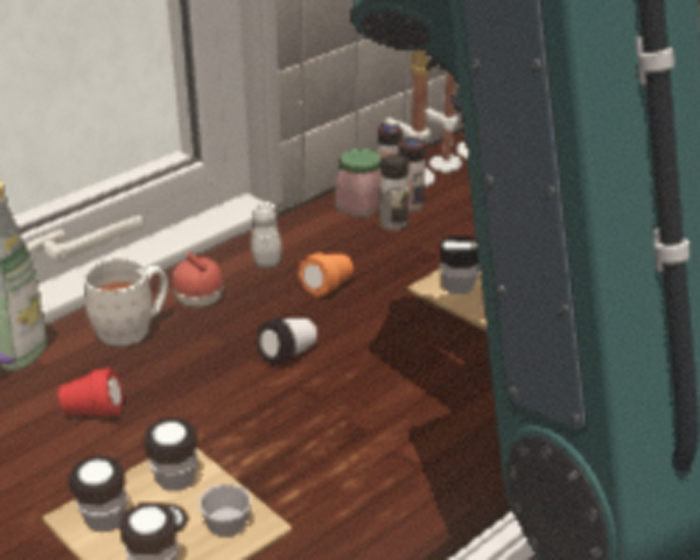

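```bash
python3 -m pendant '[[[0,0.5,0,0,0,0,40],[0,1,0,0,0,0,40],[0,0.5,0,0,0,0,40],[0,0,0,0,0,0,40],[0,0,0,0,0,0,40],[0,0,0,0,0,0,40],[0,0,0,0,0,0,40],[0,0,0,0,0,0,40],[0,0,0,0,0,0,40],[0,0,0,0,0,0,40]]]'
cat >> h.py <<'E'
def shift(dw):
    print('tool rows total',np.round(rot(bot.state()['tcp_rot']).inv().apply(dw)/.04,2))
E
python3 -c "
from h import *
s=where();print(np.round(s['q'],3)); M=rot(s['tcp_rot']).as_matrix();print(M)
g=s['tcp_pos']+.163*M[:,2];print(g);shift([0.46-g[0],-.13-g[1],0]);shift([0,0,.062-g[2]])"
```

```text
time: 52.05
tcp_pos: [0.4653, -0.1865, 0.3519]
tcp_rot: [0.213, 0.676, 0.667, -0.231]
wrist_force: [-0.4, -0.1, -0.7]
gripper_width: 0.052
gripper_force: 39.6
t 52.0 tcp [ 0.4653 -0.1865  0.3519] yawx 89.7 zax [-0.029 -0.596 -0.803] w 0.0520 F [-0.4 -0.1 -0.7] g 39.6
[-0.288  0.296  1.88  -0.786  0.96   0.191]
[[ 0.00446898  0.99957021 -0.02897274]
 [ 0.80285682 -0.02085907 -0.59580687]
 [-0.59615514 -0.02059831 -0.80260498]]
[ 0.46054576 -0.28364533  0.22102829]
tool rows total [ 3.08 -0.09 -2.29]
tool rows total [2.37 0.08 3.19]
```

```bash
python3 -m pendant '[[[0,0,0,0.6,0,-0.45,40],[0,0,0,0.6,0,-0.45,40],[0,0,0,0.6,0,-0.45,40],[0,0,0,0.6,0,-0.45,40],[0,0,0,0.68,-0.05,-0.49,40],[0,0,0,0.4,0,0.5,40],[0,0,0,0.4,0,0.5,40],[0,0,0,0.4,0,0.5,40],[0,0,0,0.4,0,0.5,40],[0,0,0,0.4,0,0.6,40]]]'
python3 -c "
from h import *
s=where();print(np.round(s['q'],3)); M=rot(s['tcp_rot']).as_matrix()
g=s['tcp_pos']+.163*M[:,2];print(g);shift([0,0,.057-g[2]])
grab('side','s4.png')"
```

```text
time: 53.3
tcp_pos: [0.4643, -0.0306, 0.2203]
tcp_rot: [0.213, 0.676, 0.667, -0.231]
wrist_force: [0.9, 0.0, -1.0]
gripper_width: 0.0519
gripper_force: 39.6
t 53.3 tcp [ 0.4643 -0.0306  0.2203] yawx 89.6 zax [-0.027 -0.596 -0.803] w 0.0519 F [ 0.9  0.  -1. ] g 39.6
[ 0.041  0.524  1.982 -0.853  0.908  0.69 ]
[ 0.45987067 -0.12767359  0.08940278]
tool rows total [0.48 0.02 0.65]
```

View pics/s4.png

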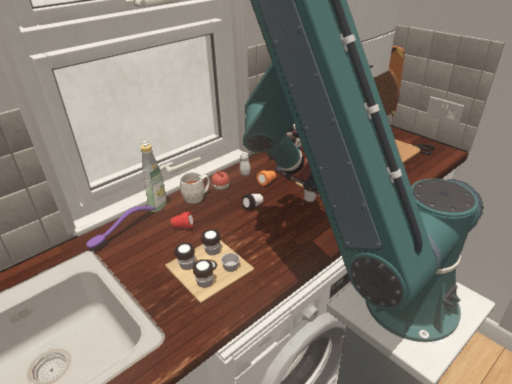

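The side view shows the arm leaning over the bench. The held pot, base down and nearly upright, is just visible at about (309, 195). Lowering it to the worktop.

```bash
python3 -m pendant '[[[0,0,0,0.2,0,0.25,40],[0,0,0,0.15,0,0.22,40],[0,0,0,0.16,0,0.2,40],[0,0,0,0,0,0,40],[0,0,0,0,0,0,40],[0,0,0,0,0,0,40],[0,0,0,0,0,0,40],[0,0,0,0,0,0,40],[0,0,0,0,0,0,40],[0,0,0,0,0,0,40]]]'
python3 -c "
from h import *
s=where(); M=rot(s['tcp_rot']).as_matrix()
g=s['tcp_pos']+.163*M[:,2];print(g,s['q'][3])"
```

```text
time: 54.6
tcp_pos: [0.4631, -0.0303, 0.1872]
tcp_rot: [0.213, 0.676, 0.667, -0.231]
wrist_force: [0.3, 0.2, -1.5]
gripper_width: 0.0525
gripper_force: 39.6
t 54.6 tcp [ 0.4631 -0.0303  0.1872] yawx 89.7 zax [-0.029 -0.596 -0.803] w 0.0525 F [ 0.3  0.2 -1.5] g 39.6
[ 0.45843672 -0.12746062  0.05637063] -0.9032266879998975
```

```bash
python3 -m pendant '[[[0,0,0,0.02,0,0.03,40],[0,0,0,0,0,0,75],[0,0,0,0,0,0,75],[0,0,0,0,0,0,75],[0,0,0,0,0,0,75],[0,0,0,0,0,-0.5,75],[0,0,0,0,0,-1,75],[0,0,0,0,0,-1,75],[0,0,0,0,0,-1,75],[0,0,0,0,0,-1,75]]]'; python3 -m pendant '[[[0,1,0,0,0,0,78],[0,1,0,0,0,0,78],[0,1,0,0,0,0,78],[0,1,0,0,0,0,78],[0,1,0,0,0,0,78],[0,1,0,0,0,0,78],[0,1,0,0,0,0,78],[0,1,0,0,0,0,78],[0,1,0,0,0,0,78],[0,0.15,0,0,0,0,78]]]'
python3 -c "
from h import *
s=where(); M=rot(s['tcp_rot']).as_matrix()
print(M); pots()"
```

```text
time: 55.85
tcp_pos: [0.468, 0.0776, 0.3313]
tcp_rot: [0.213, 0.676, 0.667, -0.231]
wrist_force: [0.9, 0.0, -0.2]
gripper_width: 0.0756
gripper_force: 0.0
time: 57.1
tcp_pos: [0.4681, 0.0764, 0.3302]
tcp_rot: [-0.007, 0.715, 0.699, -0.007]
wrist_force: [0.3, -1.4, 0.3]
gripper_width: 0.0781
gripper_force: 0.0
t 57.1 tcp [0.4681 0.0764 0.3302] yawx 88.7 zax [-0.021  0.001 -1.   ] w 0.0781 F [ 0.3 -1.4  0.3] g 0.0
[[ 2.19828015e-02  9.99541597e-01 -2.08171157e-02]
 [ 9.99758348e-01 -2.19769915e-02  5.07859985e-04]
 [ 5.01296059e-05 -2.08232494e-02 -9.99783171e-01]]
[177. 152.] ctr [0.672 0.245] size [0.072 0.073] z 0.054
[305. 151.] ctr [ 0.683 -0.124] size [0.052 0.068] z 0.053
[258. 176.] ctr [0.608 0.019] size [0.052 0.065] z 0.053
[349. 194.] ctr [ 0.553 -0.244] size [0.052 0.05 ] z 0.076
[380. 193.] ctr [ 0.552 -0.337] size [0.052 0.052] z 0.077
[140. 207.] ctr [0.516 0.35 ] size [0.051 0.054] z 0.076
[168. 208.] ctr [0.513 0.268] size [0.051 0.037] z 0.077
[304. 226.] ctr [ 0.461 -0.116] size [0.051 0.051] z 0.065
[382. 225.] ctr [ 0.462 -0.336] size [0.051 0.053] z 0.076
[138. 239.] ctr [0.425 0.352] size [0.051 0.053] z 0.076
```

```bash
python3 -m pendant '[[[-0.3,0,-0.31,0,0,0,78],[0,0,0,-0.9,-0.18,0,78],[0,0,0,-0.9,0,0,78],[0,0,0,-0.9,0,0,78],[0,0,0,-0.9,0,0,78],[0,0,0,-0.9,0,0,78],[0,0,0,-0.31,0,0,78],[0,0,0,0,0,0,78],[0,0,0,0,0,0,78],[0,0,0,0,0,0,78]]]'
python3 -c "
from h import *
s=where()"
```

```text
time: 58.4
tcp_pos: [0.4612, -0.1145, 0.3301]
tcp_rot: [-0.0, 0.706, 0.708, 0.0]
wrist_force: [0.4, -0.3, -0.2]
gripper_width: 0.0779
gripper_force: 0.0
t 58.4 tcp [ 0.4612 -0.1145  0.3301] yawx 90.1 zax [ 0.  0. -1.] w 0.0779 F [ 0.4 -0.3 -0.2] g 0.0
```

```bash
python3 -m pendant '[[[0,0,0,-0.04,0,0.9,78],[0,0,0,0,0,0.9,78],[0,0,0,0,0,0.9,78],[0,0,0,0,0,0.15,78],[0,0,0,0,0,0,40],[0,0,0,0,0,0,40],[0,0,0,0,0,0,40],[0,0,0,0,0,-0.7,40],[0,0,0,0,0,-0.9,40],[0,0,0,0,0,-1,40]]]' 25; python3 -m pendant '[[[0,0,0,-0.6,0.05,0,40],[0,0,0,-0.9,0,0,40],[0,0,0,-0.9,0,0,40],[0,0,0,-0.87,0,0,40],[0,0,0,0,0,0,40],[0,0,0,0,0,0.6,40],[0,0,0,0,0,0.6,40],[0,0,0,0,0,0.6,40],[0,0,0,0,0,0,40],[0,0,0,0,0,0,40]]]'
python3 -c "
from h import *
s=where()"
```

```text
time: 59.65
tcp_pos: [0.4609, -0.1171, 0.3216]
tcp_rot: [0.0, 0.707, 0.707, 0.0]
wrist_force: [0.2, -0.6, -2.0]
gripper_width: 0.0521
gripper_force: 25.0
time: 60.9
tcp_pos: [0.4636, -0.2476, 0.249]
tcp_rot: [0.0, 0.707, 0.707, 0.0]
wrist_force: [-1.3, 0.3, -1.3]
gripper_width: 0.0521
gripper_force: 25.0
t 60.9 tcp [ 0.4636 -0.2476  0.249 ] yawx 90.1 zax [ 0.001 -0.    -1.   ] w 0.0521 F [-1.3  0.3 -1.3] g 25.0
```

```bash
python3 -m pendant '[[[0,0,0,0,0,0.3,40],[0,0,0,0,0,0.24,40],[0,0,0,0,0,0,40],[0,0,0,0,0,0,68],[0,0,0,0,0,0,68],[0,0,0,0,0,0,68],[0,0,0,0,0,-0.5,68],[0,0,0,0,0,-0.9,68],[0,0,0,0,0,-0.9,68],[0,0,0,0.5,0,0,68]]]'; python3 -m pendant '[[[0,0,0,0.95,0.4,0,78],[0,0,0,0.95,0.4,0,78],[0,0,0,0.95,0.4,0,78],[0,0,0,0.95,0.4,0,78],[0,0,0,0.95,0.4,0,78],[0,0,0,0.95,0.4,0,78],[0,0,0,0.95,0.4,0,78],[0,0,0,0.95,0.4,0,78],[0,0,0,0.95,0.41,0,78],[0,0,0,0.95,0,0,78]]]'; python3 -m pendant '[[[0,-1,0,0,0,0,78],[0,-1,0,0,0,0,78],[0,-1,0,0,0,0,78],[0,-1,0,0,0,0,78],[0,-1,0,0,0,0,78],[0,-1,0,0,0,0,78],[0,-1,0,0,0,0,78],[0,-0.5,0,0,0,0,78],[0,0,0,0,0,0,78],[0,0,0,0,0,0,78]]]'
python3 -c "
from h import *
s=where();print(np.round(s['q'],3));pots();lying(258,177)
print(rot(s['tcp_rot']).as_matrix());shift(np.array([.608,.153,.238])-s['tcp_pos'])"
```

```text
time: 62.15
tcp_pos: [0.4648, -0.2291, 0.3213]
tcp_rot: [0.004, 0.707, 0.707, 0.001]
wrist_force: [-0.0, 0.6, -1.0]
gripper_width: 0.0684
gripper_force: 0.0
time: 63.4
tcp_pos: [0.6074, 0.1542, 0.3171]
tcp_rot: [-0.0, 0.707, 0.707, -0.0]
wrist_force: [0.4, -0.6, -0.7]
gripper_width: 0.0779
gripper_force: 0.0
time: 64.65
tcp_pos: [0.6073, 0.1522, 0.3184]
tcp_rot: [0.183, 0.683, 0.683, -0.183]
wrist_force: [0.2, -0.4, 0.2]
gripper_width: 0.0782
gripper_force: 0.0
t 64.7 tcp [0.6073 0.1522 0.3184] yawx 90.0 zax [ 0.    -0.499 -0.867] w 0.0782 F [ 0.2 -0.4  0.2] g 0.0
[ 0.288  0.548  1.494 -0.52   1.3    0.481]
[305. 151.] ctr [ 0.683 -0.124] size [0.053 0.068] z 0.053
[258. 177.] ctr [0.608 0.016] size [0.052 0.065] z 0.053
[349. 194.] ctr [ 0.553 -0.244] size [0.052 0.051] z 0.077
[380. 193.] ctr [ 0.552 -0.337] size [0.052 0.053] z 0.076
[178. 208.] ctr [0.515 0.242] size [0.049 0.017] z 0.075
[350. 225.] ctr [ 0.464 -0.247] size [0.05  0.052] z 0.077
[382. 225.] ctr [ 0.462 -0.337] size [0.051 0.053] z 0.076
xmid 0.6085 y -0.022526981545074137 0.04271363537600281 lidtop y 0.001303095847483943 0.036186343019928055 x 0.6071751656801452 n 347
((608.5123291015625, 10.088203430175781), (53.153717041015625, 65.23992156982422), 0.029165759682655334)
[[-7.19995529e-04  9.99999655e-01  4.15080182e-04]
 [ 8.66573974e-01  8.31074588e-04 -4.99047951e-01]
 [-4.99048124e-01  3.85388676e-07 -8.66574273e-01]]
tool rows total [1.02 0.02 1.73]
```

All four reject cups are filled and seated. Now picking up round_4.

```bash
python3 -m pendant '[[[0,0,0,0.5,0.02,0,78],[0,0,0,0.52,0,0,78],[0,0,0,0,0,0.8,78],[0,0,0,0,0,0.8,78],[0,0,0,0,0,0.8,78],[0,0,0,0,0,0.8,78],[0,0,0,0,0,0.53,78],[0,0,0,0,0,0,78],[0,0,0,0,0,0,40],[0,0,0,0,0,0,40]]]' 40; python3 -m pendant '[[[0,0,0,0,0,0,40],[0,0,0,0,0,0,40],[0,0,0,0,0,-0.5,40],[0,0,0,0,0,-0.9,40],[0,0,0,0,0,-0.9,40],[0,0,0,0,0,-0.9,40],[0,0,0,0,0,-0.9,40],[0,0.5,0,0,0,-0.5,40],[0,1,0,0,0,0,40],[0,1,0,0,0,0,40]]]'; python3 -m pendant '[[[0,1,0,0,0,0,40],[0,1,0,0,0,0,40],[0,1,0,0,0,0,40],[0,1,0,0,0,0,40],[0,1,0,0,0,0,40],[0,1,0,0,0,0,40],[0,1,0,0,0,0,40],[0,1,0,0,0,0,40],[0,1,0,0,0,0,40],[0,1,0,0,0,0,40]]]'; python3 -m pendant '[[[0,1,0,0,0,0,40],[0,1,0,0,0,0,40],[0,1,0,0,0,0,40],[0,1,0,0,0,0,40],[0,1,0,0,0,0,40],[0,1,0,0,0,0,40],[0,1,0,0,0,0,40],[0,0,0,0,0,0,40],[0,0,0,0,0,0,40],[0,0,0,0,0,0,40]]]'
python3 -c "
from h import *
s=where();print(np.round(s['q'],3));M=rot(s['tcp_rot']).as_matrix();print(M)
g=s['tcp_pos']+.163*M[:,2];print(g)
shift([.425-g[0],.26-g[1],0])
shift([0,0,.1-g[2]])
"
```

```text
time: 66.0
tcp_pos: [0.6088, 0.1138, 0.1699]
tcp_rot: [0.184, 0.683, 0.683, -0.182]
wrist_force: [0.4, -0.1, -0.1]
gripper_width: 0.0613
gripper_force: 0.0
time: 67.25
tcp_pos: [0.6079, 0.2053, 0.3289]
tcp_rot: [0.122, 0.696, 0.697, -0.121]
wrist_force: [-0.4, 0.2, -1.1]
gripper_width: 0.0522
gripper_force: 40.0
time: 68.5
tcp_pos: [0.6079, 0.2047, 0.3286]
tcp_rot: [-0.124, 0.696, 0.696, 0.124]
wrist_force: [-0.6, 0.1, -1.3]
gripper_width: 0.0521
gripper_force: 40.0
time: 69.75
tcp_pos: [0.6082, 0.2051, 0.3287]
tcp_rot: [-0.287, 0.646, 0.647, 0.288]
wrist_force: [-0.3, -0.8, -1.5]
gripper_width: 0.0527
gripper_force: 40.0
t 69.8 tcp [0.6082 0.2051 0.3287] yawx 90.1 zax [-0.     0.743 -0.67 ] w 0.0527 F [-0.3 -0.8 -1.5] g 40.0
[-0.02   0.527  1.628  0.919  1.206 -0.468]
[[-1.60766860e-03  9.99998701e-01 -1.14451448e-04]
 [ 6.69665840e-01  1.16160095e-03  7.42661642e-01]
 [ 7.42660810e-01  1.11730958e-03 -6.69666837e-01]]
[0.60818416 0.32610436 0.2195321 ]
tool rows total [-1.1  -4.58 -1.23]
tool rows total [-2.22 -0.    2.  ]
```

```bash
python3 -m pendant '[[[0,0,0,-0.2,-0.8,-0.2,40],[0,0,0,-0.2,-0.8,-0.2,40],[0,0,0,-0.2,-0.8,-0.2,40],[0,0,0,-0.2,-0.8,-0.2,40],[0,0,0,-0.2,-0.8,-0.2,40],[0,0,0,-0.1,-0.58,-0.23,40],[0,0,0,-0.55,0,0.5,40],[0,0,0,-0.55,0,0.5,40],[0,0,0,-0.5,0,0.4,40],[0,0,0,0,0,0,40]]]'
python3 -c "
from h import *
s=where();print(np.round(s['q'],3));M=rot(s['tcp_rot']).as_matrix()
g=s['tcp_pos']+.163*M[:,2];print(g)
shift(np.array([.425,.26,.1])-g)
shift([0,0,.066-.1])
im,d=grab('side');cv2.imwrite('pics/s5.png',cv2.resize(im[200:300,150:280,::-1],None,fx=4.5,fy=4.5,interpolation=2))"
```

```text
time: 71.0
tcp_pos: [0.425, 0.1376, 0.2427]
tcp_rot: [-0.288, 0.646, 0.646, 0.287]
wrist_force: [-0.7, -0.4, -1.4]
gripper_width: 0.0529
gripper_force: 40.0
t 71.0 tcp [0.425  0.1376 0.2427] yawx 89.9 zax [-0.002  0.743 -0.669] w 0.0529 F [-0.7 -0.4 -1.4] g 40.0
[-0.187  0.494  2.099  1.     1.05  -0.937]
[0.42474047 0.25871856 0.13363436]
tool rows total [-0.6   0.01  0.59]
tool rows total [-0.63  0.    0.57]
```

View pics/s5.png

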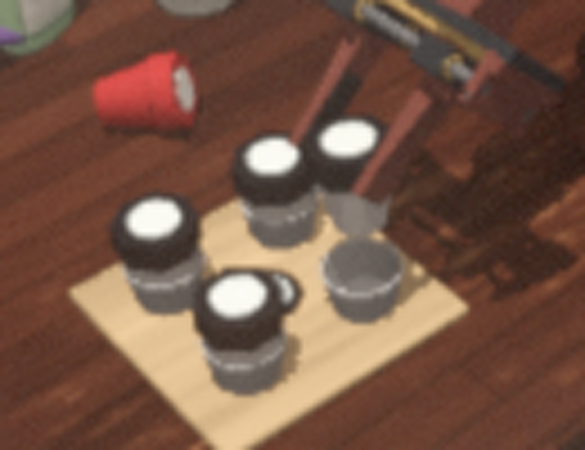

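The crop shows three round-tag pots seated. round_4 is held upright at about (348, 170), above the free cup at (365, 280). Lowering it in.

```bash
python3 -m pendant '[[[0,0,0,-0.3,0,0.3,40],[0,0,0,-0.3,0,0.29,40],[0,0,0,-0.2,0,0.2,40],[0,0,0,-0.2,0,0.2,40],[0,0,0,-0.17,0,0.12,40],[0,0,0,0,0,0,40],[0,0,0,0,0,0,40],[0,0,0,0,0,0,40],[0,0,0,0,0,0,40],[0,0,0,0,0,0,40]]]'
python3 -c "
from h import *
s=where();M=rot(s['tcp_rot']).as_matrix()
g=s['tcp_pos']+.163*M[:,2];print(g)
shift([0,0,-.01])"
```

```text
time: 72.3
tcp_pos: [0.4251, 0.1393, 0.1792]
tcp_rot: [-0.288, 0.646, 0.646, 0.288]
wrist_force: [-1.3, -0.7, -1.7]
gripper_width: 0.0527
gripper_force: 40.0
t 72.3 tcp [0.4251 0.1393 0.1792] yawx 90.1 zax [-0.     0.743 -0.669] w 0.0527 F [-1.3 -0.7 -1.7] g 40.0
[0.42507032 0.26042815 0.07013116]
tool rows total [-0.19 -0.    0.17]
```

```bash
python3 -m pendant '[[[0,0,0,-0.09,0,0.08,40],[0,0,0,0,0,0,40],[0,0,0,0,0,0,70],[0,0,0,0,0,0,70],[0,0,0,0,0,0,70],[0,0,0,0,0,0,70],[0,0,0,0,0,-0.5,70],[0,0,0,0,0,-1,70],[0,0,0,0,0,-1,70],[0,0,0,0,0,-1,70]]]'; python3 -m pendant '[[[0,-1,0,0,0,-1,70],[0,-1,0,0,0,0,70],[0,-1,0,0,0,0,70],[0,-1,0,0,0,0,70],[0,-1,0,0,0,0,70],[0,-1,0,0,0,0,70],[0,-1,0,0,0,0,70],[0,-1,0,0,0,0,70],[0,-1,0,0,0,0,70],[0,-1,0,0,0,0,70]]]'
python3 -c "
from h import *
s=where();pots();im,d=load('top')
im2,d=grab('side');a=cv2.resize(im2[160:300,150:400,::-1],(750,420),interpolation=2)
cv2.imwrite('pics/s6.png',a)"
```

```text
time: 73.55
tcp_pos: [0.425, 0.0342, 0.2687]
tcp_rot: [-0.288, 0.646, 0.646, 0.287]
wrist_force: [0.5, 0.6, 0.1]
gripper_width: 0.0701
gripper_force: 0.0
time: 74.8
tcp_pos: [0.4249, 0.0055, 0.2946]
tcp_rot: [-0.049, 0.705, 0.706, 0.049]
wrist_force: [0.5, -0.2, 1.2]
gripper_width: 0.0696
gripper_force: 0.0
t 74.8 tcp [0.4249 0.0055 0.2946] yawx 90.0 zax [ 0.     0.137 -0.991] w 0.0696 F [ 0.5 -0.2  1.2] g 0.0
[177. 152.] ctr [0.672 0.243] size [0.072 0.071] z 0.053
[306. 151.] ctr [ 0.683 -0.123] size [0.052 0.067] z 0.053
[349. 194.] ctr [ 0.552 -0.244] size [0.051 0.051] z 0.077
[380. 193.] ctr [ 0.553 -0.337] size [0.052 0.053] z 0.076
[140. 207.] ctr [0.516 0.349] size [0.051 0.053] z 0.076
[171. 208.] ctr [0.512 0.26 ] size [0.051 0.054] z 0.076
[350. 225.] ctr [ 0.464 -0.247] size [0.051 0.052] z 0.077
[382. 225.] ctr [ 0.462 -0.337] size [0.051 0.053] z 0.076
[138. 239.] ctr [0.425 0.352] size [0.051 0.054] z 0.076
[170. 240.] ctr [0.423 0.263] size [0.05  0.053] z 0.076
```

View pics/s6.png

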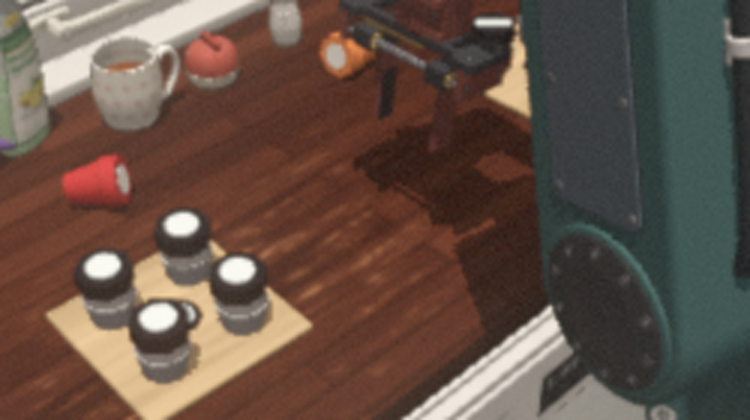

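The pass stand shows four round-tag lids, at about (103, 268), (184, 228), (238, 272) and (160, 318). In the depth data all eight lids are level at 76–77 mm and lie within about 4 mm of their cup axes.

```bash
python3 -c "
from cell import bot
print(bot.sign_off())"
```

```text
the job is handed in; nothing more can be done
None
```

All eight pots are sorted and seated upright: four round-tag pots in the pass stand and four strip-tag pots in the reject stand. The mug, timer and salt mill were never touched, and the job was handed in at about 75 s. The sign-off call returned no verdict.

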